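# Nest the shielding cans on the slanted hook

### The arm

A 6-joint arm with a two-finger parallel gripper is mounted at the origin on a cart in front of the work surface, level with it; the furniture and walls round the work are solid. World frame = base frame: x ahead of the robot, y to its left, z up, the work surface at z = 0. Lengths are in mm, angles in rad, forces in N, time in s.
With the tool pointing down it reaches from about 300 to 775 mm from the base axis. Payload 14.6 kg.
Tool frame: the origin (TCP) lies at the centre of the arm's flange, where the gripper is bolted on; the fingertips stand 199 mm ahead of it and the grasp point (between the pads) lies 180 mm ahead of it; z points along the fingers, y is the line along which they close (so a half turn about z gives the same grasp; the last joint's range is limited). The gripper opens to 94 mm and grips with 3 to 60 N. Pads are 16 mm wide; open, the fingers measure 119 mm over their backs; the gripper's body (75 mm by 177 mm) begins 78 mm behind the grasp point.
Start: joints at [-1.32, 0.3, 1.521, -0, 1.321, -0.067], TCP at [171.856, -522.452, 404.646] pointing down, gripper open.
Joint ranges: [-3.03, 3.03], [-0.79, 2.21], [0.23, 2.52], [-1.04, 4.18], [0, 3.07], [-2.55, 2.55]. Speed limits (rad/s): [2.22, 2.22, 2.57, 3.14, 3.14, 3.14].

### API

Orientations are given as [roll, pitch, yaw] about the fixed x, y, z axes, in that order (R = Rz(yaw) Ry(pitch) Rx(roll)).
In Python, from cell import manip, optics, workorder gives the robot as it stands.
- The arm moves only by the tool step_arm, never from a script. Its argument "increments" is a list that holds one entry, the list of rows, each a list of 7 numbers: the turn, a rotation vector about the tool's x, y, z as a fraction of full scale, then the shift along the tool's x, y, z as a fraction of full scale, then the closure, from -1 (fully open) to 1 (shut). In form: [[[wx, wy, wz, tx, ty, tz, fingers], ...]]. A call has 1 to 5 rows; each row shifts and turns the commanded pose from where the row before left it, along the tool's axes as they then stand; what a row does not reach is not made up. Full scale, the value 1, is 40 mm for a shift and 45 degrees for a turn. A row lasts 1/10 s, in which the tool goes at most 50 mm and 8.59 degrees, less where a joint would pass 70% of its speed; a pose out of reach is approached as far as the arm can. A call with a number of a shift or a turn outside -1 to 1 is refused whole. A call with a gripper value outside its range is refused whole. The fingers move at their own pace and stop on an object; "newtons" is the grip in N (left out, the last holds). Time passes only in rows, so rows that do not move let the fingers close. It gives the time, the measured TCP pose, the force, the opening and the grip force at its end, in the units of the state.
- manip.read_state(): the state, without advancing time (a new reading comes with each control period).
- optics.camera(name): name is "scene" or "top"; returns a dict with "frame" (400x640x3 uint8, red, green, blue), "range_z" (400x640 float32, mm along the optical axis (not along the pixel's ray), 0 where there is no reading), "mtx" (3x3 intrinsics, pixels), "cam_to_world" (4x4, takes a point from camera to world coordinates). Camera axes: x right, y down, z forward; pixel columns grow to the right and rows downward; lengths in mm; the calibration is good to about 2 mm. A picture is of the moment at which its call begins.
- workorder.sign_off(): hands the job in; it is judged then, once.
The state is a dict: "clock": time; "joints": joint angles; "qd": joint speeds; "effort": joint torques, N m; "eef_pos": TCP position; "eef_rot": TCP orientation; "wrist_force": force on the tool from outside, world axes, zero at the start; "moment": the same for the moment, N m; "finger_gap": finger opening in mm; "finger_force": force on a finger pad.
Only numpy, scipy, OpenCV 4.12 (cv2) and the standard library are available. Lean on these libraries where they do the work, as an engineer would, in place of code of your own. Each camera call takes 0.05 s, during which the arm holds its last target. There are 200 camera calls.

### The job

Put the three magnetic shielding cans away on the slanted hook, whose prong is clamped somewhere along the slot of its stand's head: first the wide one down onto the collar, then the middle one inside it, then the slim one inside that, each threaded on the prong through the hole in its floor, mouth outward, held until it is gently pushed home, not dropped, and let go before you fetch the next. Knocks spoil the cans, so do not bang or force them, and leave the capacitor, the choke and the carton where they are.

Things in the scene. Friction and masses are not known exactly. Their poses are not given: they have to be found in the camera images.
- stand: fixed hook stand: grey base plate 110 (along its x) x 90 x 10 mm, a round post 42 mm behind the origin (its +x) bending forward into a swan neck that carries the slanted head. Origin: on the bench, 105 mm straight below the head's origin; z up
- head: the stand's slanted head, fixed to it: a grey bar 60 mm wide (along y) with a cross slot in which the hook is clamped. Origin: over the middle of the slot, level with the outer face of the hook's collar, where the wide can's underside belongs. z runs parallel to the prong, up and toward the robot, 0.70 rad (40 degrees) off the vertical toward the stand's -x; y is level, along the slot
- tip_level (a point): point of the head 39 mm along z from its origin, level with the prong's tip. The hook: round collar 42 mm across, 5 mm thick, and from its middle a straight prong 10 mm thick, 39 mm long, flat tip with 1.3 mm chamfer. It is clamped up to 6 mm to either side of this point along the head's y, differently each time, x = 0; not among the readings: look or feel for it. Pushes under 50 N do not shift it
- can_wide: round open-topped shielding can of bare metal, 66 mm outside diameter, 20 mm high, 120 g nominal, the widest and lowest; wall 3 mm, floor 5 mm thick, with a round 12 mm hole through the middle of the floor. Stands mouth up on the bench at the start. Origin: centre of its underside; z points out of its mouth
- can_mid: round open-topped shielding can of bare metal, 52 mm outside diameter, 32 mm high, 100 g nominal; wall 3 mm, floor 5 mm thick, with a round 12 mm hole through the middle of the floor. Stands mouth up on the bench at the start. Origin: centre of its underside; z points out of its mouth. Nested in the wide can it stands 17 mm proud of it and has 4 mm of room all round
- can_slim: round open-topped shielding can of bare metal, 38 mm outside diameter, 44 mm high, 80 g nominal, the slimmest and tallest; wall 3 mm, floor 5 mm thick, with a round 12 mm hole through the middle of the floor. Stands mouth up on the bench at the start. Origin: centre of its underside; z points out of its mouth. Nested in the middle can it stands 17 mm proud of it and has 4 mm of room all round
- can_wide_floor (a point): centre of the inside floor of the wide can (5 mm above its origin), where the middle can's underside belongs
- can_mid_floor (a point): centre of the inside floor of the middle can (5 mm above its origin), where the slim can's underside belongs
- film_capacitor: bystander, loose: grey block capacitor with two pins on top, 30 x 57 x 41 mm; origin: centre of its underside
- toroid_choke: bystander, loose: ring-shaped wound choke lying flat, 57 mm across, 21 mm high; origin: centre of its underside
- fuse_carton: bystander, loose: small cardboard carton, 40 x 72 x 32 mm; origin: centre of its underside
Not all that is in view belongs to the job. What is shaped like the can_wide but black is not meant.

How it is judged (in metres and radians):
On the way, in this order (a step that is already met when the one before it is completed fails the run):
1. the wide can is home on the collar and let go (x of can_wide in the frame of head between -0.005 and 0.005 m and y of can_wide in the frame of head between -0.012 and 0.012 m and z of can_wide in the frame of head between -0.005 and 0.005 m and angle between the z axis of can_wide and the z axis of head, either way round below 0.12 rad and contact force between the fingers and can_wide below 0.1 N), for 0.2 s.
2. the middle can is home inside the wide one and let go (x of can_wide in the frame of head between -0.005 and 0.005 m and y of can_wide in the frame of head between -0.012 and 0.012 m and z of can_wide in the frame of head between -0.005 and 0.005 m and angle between the z axis of each of can_wide, can_mid and the z axis of head, either way round below 0.12 rad and distance between can_mid and can_wide_floor below 0.005 m and contact force between the fingers and can_mid below 0.1 N), for 0.2 s.
3. the slim can is home inside the middle one and let go (x of can_wide in the frame of head between -0.005 and 0.005 m and y of can_wide in the frame of head between -0.012 and 0.012 m and z of can_wide in the frame of head between -0.005 and 0.005 m and angle between the z axis of each of can_wide, can_mid, can_slim and the z axis of head, either way round below 0.12 rad and distance between can_mid and can_wide_floor below 0.005 m and distance between can_slim and can_mid_floor below 0.005 m and contact force between the fingers and can_slim below 0.1 N), for 0.2 s.
At the end, for the whole second after the job is handed in: the cans hang at rest on the prong, nested: wide can's underside centre within 5 mm of the head's origin in head x and z, 12 mm in y; each next underside centre within 5 mm of the floor centre of the one before; all in line with the head's z within 0.12 rad (x of can_wide in the frame of head between -0.005 and 0.005 m and y of can_wide in the frame of head between -0.012 and 0.012 m and z of can_wide in the frame of head between -0.005 and 0.005 m and angle between the z axis of each of can_wide, can_mid, can_slim and the z axis of head, either way round below 0.12 rad and distance between can_mid and can_wide_floor below 0.005 m and distance between can_slim and can_mid_floor below 0.005 m and linear speed of each of can_wide, can_mid, can_slim below 0.02 m/s); the robot touches nothing.
It fails at once if a can is banged or forced: more than 60 N between a can and the hook stand, or between two cans (contact force between any of can_wide, can_mid, can_slim and stand above 60 N or contact force between can_wide and can_mid above 60 N or contact force between any of can_mid, can_wide and can_slim above 60 N).
It fails at once if the capacitor, the choke or the carton is shifted by more than 25 mm (distance of any of film_capacitor, toroid_choke, fuse_carton from where it was at the start of the episode above 0.025 m).
It fails at once if a can is let go on the prong more than 10 mm short of home, so that it drops ((z of can_wide in the frame of head between 0.01 and 0.043 m and x of can_wide in the frame of head between -0.012 and 0.012 m and y of can_wide in the frame of head between -0.018 and 0.018 m and contact force between the fingers and can_wide below 0.1 N) or (z of can_mid in the frame of head between 0.015 and 0.043 m and x of can_mid in the frame of head between -0.012 and 0.012 m and y of can_mid in the frame of head between -0.018 and 0.018 m and contact force between the fingers and can_mid below 0.1 N) or (z of can_slim in the frame of head between 0.02 and 0.043 m and x of can_slim in the frame of head between -0.012 and 0.012 m and y of can_slim in the frame of head between -0.018 and 0.018 m and contact force between the fingers and can_slim below 0.1 N)).
It also fails if it takes over 72 s, if anything falls off the work surface, if the arm or the gripper's body presses on something with over 40 N, if the wrist force passes 120 N, or if a joint passes its speed limit or range.

## Working session

There is one attempt and no reset: what is moved stays moved. The work goes in short steps, Python scripts to look and compute and a tool call to move; the robot and the scene stay as the last step left them, time stands still between calls to the robot, and variables do not carry over. Pictures are saved under pics/ and viewed, at most 10 in all, crops included, and the job is handed in when it is done.

Besides the shell and the picture viewer there is one more tool, called after "Call:" as name([rows], argument=value, ...), one row to a line, values as JSON. step_arm: Moves the arm, as the interface text tells. Its arguments: {"type":"object","properties":{"increments":{"type":"array","items":{"type":"array","items":{"type":"array","items":{"type":"number"}}}},"newtons":{"type":"number"}},"required":["increments"]}

```bash
ls; mkdir -p pics; python3 - <<'E'
from cell import manip, optics, workorder
import cv2,numpy as np
print(manip.read_state())
for n in("scene","top"):
    c=optics.camera(n); np.savez(f"{n}.npz",**c)
    cv2.imwrite(f"pics/{n}1.png",c["frame"][:,:,::-1]); print(n,c["mtx"],c["cam_to_world"])
E
```

```text
pics
{'clock': 0.0, 'joints': array([-1.31960413e+00,  3.00462527e-01,  1.52155277e+00,  4.97909034e-05,
        1.32070149e+00, -6.66074499e-02]), 'qd': array([-2.51108932e-03, -4.19210264e-06,  1.35108180e-03,  8.75803680e-04,
       -8.60785698e-04, -3.02917273e-04]), 'effort': array([ 9.25650675e-04, -5.31807804e+01, -3.52735877e+01,  7.08749355e-02,
        2.44231615e-02, -1.06952771e-04]), 'eef_pos': array([ 171.85209356, -522.43296609,  404.10288504]), 'eef_rot': array([-3.14047422e+00, -1.22941190e-04,  3.17787233e-01]), 'wrist_force': array([0.97786845, 0.96547931, 0.06011464]), 'moment': array([-0.00036457,  0.00923683,  0.0084328 ]), 'finger_force': 0.0, 'finger_gap': 93.60866438451096}
scene [[430.73055572   0.         315.38119534]
 [  0.         430.73055572 196.83487254]
 [  0.           0.           1.        ]] [[-6.45436378e-01 -4.39158715e-01  6.24941201e-01 -1.24692654e+02]
 [-7.63793655e-01  3.65110070e-01 -5.32272382e-01  4.66408623e+02]
 [ 5.57973020e-03 -8.20874083e-01 -5.71081962e-01  7.02171378e+02]
 [ 0.00000000e+00  0.00000000e+00  0.00000000e+00  1.00000000e+00]]
top [[416.53942262   0.         322.48489299]
 [  0.         416.53942262 194.78704318]
 [  0.           0.           1.        ]] [[-1.41217661e-02 -9.86546790e-01  1.62868066e-01  3.67569455e+02]
 [-9.99888904e-01  1.47101075e-02  2.40693010e-03 -8.15776657e+01]
 [-4.77035591e-03 -1.62815981e-01 -9.86644921e-01  9.35253387e+02]
 [ 0.00000000e+00  0.00000000e+00  0.00000000e+00  1.00000000e+00]]
```

View pics/scene1.png

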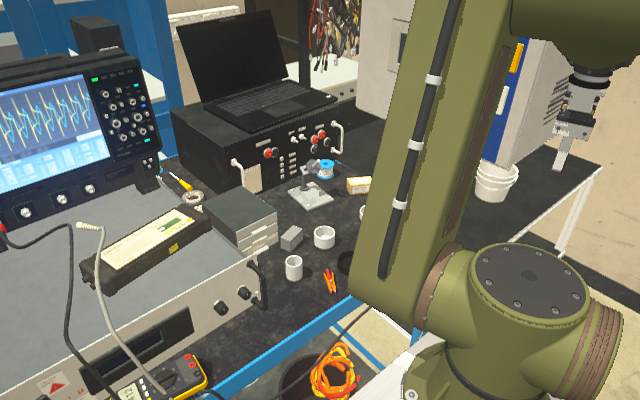

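View pics/top1.png

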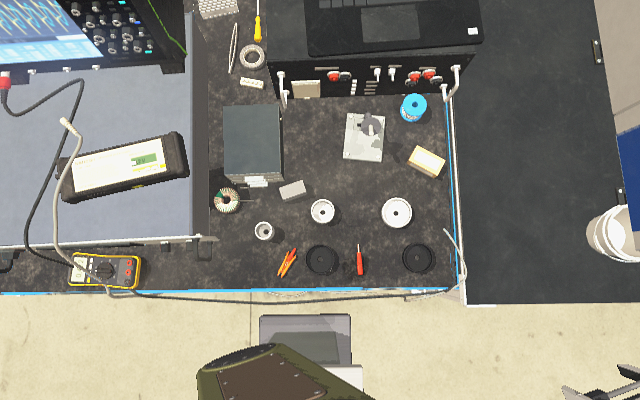

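The scene view shows the stand at (315,190) and the cans at (293,267) and (324,237). In the top view the stand is at (365,135), the wide can at (397,213), mid at (322,211) and slim at (264,231). The choke is at (227,200), the capacitor at (292,190) and the carton at (427,161). The two black decoys are at (322,259) and (417,257).

```bash
cat > h.py <<'E'
import numpy as np,cv2
def cloud(c):
    r=c["range_z"].astype(float);K=c["mtx"];v,u=np.mgrid[:400,:640]
    p=np.stack([(u-K[0,2])/K[0,0]*r,(v-K[1,2])/K[1,1]*r,r],-1)
    T=c["cam_to_world"];w=p@T[:3,:3].T+T[:3,3];w[r==0]=np.nan;return w
E
python3 - <<'E'
from h import *
t=np.load("top.npz");s=np.load("scene.npz");w=cloud(t)
for n,(u,v),h in(("wide",(397,213),20),("mid",(322,211),32),("slim",(264,231),44)):
    q=w[v-22:v+22,u-22:u+22].reshape(-1,3);m=abs(q[:,2]-h)<4;q=q[m]
    (x,y),R=cv2.minEnclosingCircle(q[:,:2].astype(np.float32));print(n,x,y,R,len(q),q[:,2].mean(), q[:,:2].min(0),q[:,:2].max(0))
b=w[100:175,335:395].reshape(-1,3);m=abs(b[:,2]-10)<4
print("base",cv2.minAreaRect(b[m][:,:2].astype(np.float32)))
for n,(u0,u1,v0,v1) in dict(cap=(272,312,175,205),choke=(208,245,185,215),carton=(405,448,140,182),spool=(395,430,88,125),psu=(220,290,100,190)).items():
    q=w[v0:v1,u0:u1].reshape(-1,3);q=q[q[:,2]>12];print(n,cv2.minAreaRect(q[:,:2].astype(np.float32)),np.percentile(q[:,2],95))
q=b[b[:,2]>40];print("head",q.min(0),q.max(0),len(q))
def big(c,x0,x1,y0,y1,k,n):cv2.imwrite(n,cv2.resize(c["frame"][y0:y1,x0:x1,::-1],None,fx=k,fy=k,interpolation=cv2.INTER_CUBIC))
big(t,340,395,105,165,9,"pics/c1.png");big(s,280,345,145,215,8,"pics/c2.png")
a=cv2.imread("pics/c1.png");b=cv2.imread("pics/c2.png");a=cv2.resize(a,(385,420));b=cv2.resize(b,(390,420));cv2.imwrite("pics/c3.png",np.hstack([a,b]))
E
```

```text
wide 478.1310119628906 -242.98590087890625 33.03681945800781 130 19.59016582850255 [ 446.32523798 -275.43873778] [ 509.2965602  -210.03700707]
mid 498.6585998535156 -64.78693389892578 46.649967193603516 122 31.940239757770875 [ 458.68157468 -104.08207709] [530.08101331 -30.11633115]
slim 440.4546203613281 48.57563400268555 18.85137176513672 78 43.21507726234818 [423.11468868  30.16946857] [457.65366528  66.54315826]
base ((654.7952270507812, -176.494873046875), (89.87762451171875, 110.34803771972656), 83.69485473632812)
cap ((539.3934326171875, -5.373760223388672), (54.36759567260742, 63.522159576416016), 18.938804626464844) 49.33734126879736
choke ((517.6482543945312, 132.7122802734375), (66.03707885742188, 93.61559295654297), 6.83939266204834) 20.872855748966966
carton ((592.7403564453125, -312.6274719238281), (72.11332702636719, 42.31623458862305), 58.938297271728516) 34.50256967723338
spool ((727.0556030273438, -289.5175476074219), (66.7575454711914, 82.66407775878906), 1.1483820676803589) 41.89816647815175
psu ((627.9389038085938, 73.57874298095703), (198.75132751464844, 156.15711975097656), 1.0630165338516235) 97.9251711465258
head [ 619.21445609 -205.91871547   53.14403952] [ 696.03197176 -145.47790149  138.25480833] 464
```

View pics/c3.png

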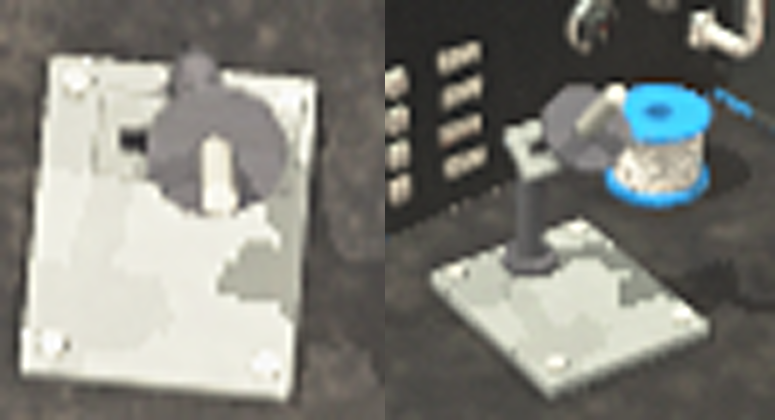

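The crop shows the slanted head with the hook clamped toward the right of its slot. The collar centre is at about (216,147) in the left crop and the prong tip at about (218,200). Next I refine the hook in the head frame.

```bash
cat >> h.py <<'E'
YAW=np.arctan2(np.sin(np.radians(-6.3)),np.cos(np.radians(6.3)))
def headR(yaw=YAW):
    ex=np.array([np.cos(yaw),np.sin(yaw),0]);ey=np.array([-np.sin(yaw),np.cos(yaw),0]);zz=np.array([0,0,1.])
    z=-np.sin(.7)*ex+np.cos(.7)*zz;return np.stack([np.cross(ey,z),ey,z],1)
E
python3 - <<'E'
from h import *
from scipy.optimize import least_squares
R=headR();
for n in("top","scene"):
    c=np.load(n+".npz");w=cloud(c).reshape(-1,3);w=w[~np.isnan(w[:,0])]
    near=w[np.linalg.norm(w-[655,-176,60],axis=1)<130]
    bs=near[abs(near[:,2]-10)<3];print(n,"base",cv2.minAreaRect(bs[:,:2].astype(np.float32)),bs[:,2].mean())
    O=np.array([654.8,-176.5,105]);h=(near-O)@R
    m=(abs(h[:,0])<26)&(abs(h[:,1])<34);h=h[m]
    col=h[abs(h[:,2])<3.5];print(" collar",len(col),col.min(0),col.max(0),col.mean(0),np.median(col[:,2]))
    for a,b in((6,14),(14,22),(22,30),(30,37)):
        q=h[(h[:,2]>a)&(h[:,2]<b)];print("  ",a,len(q),q.min(0).round(1),q.max(0).round(1),q.mean(0).round(1))
    print(" zmax",np.sort(h[:,2])[-6:])
c=np.load("top.npz");w=cloud(c).reshape(-1,3);w=w[~np.isnan(w[:,0])]
for n,p,r,hh in(("wide",(478,-243),33,20),("mid",(499,-66),26,32),("slim",(440,48.6),19,44)):
    q=w[(np.hypot(w[:,0]-p[0],w[:,1]-p[1])<r+9)&(abs(w[:,2]-hh)<2.5)]
    (x,y),rr=cv2.minEnclosingCircle(q[:,:2].astype(np.float32))
    f=least_squares(lambda s:np.hypot(q[:,0]-s[0],q[:,1]-s[1])-(r-1.5),p,loss="soft_l1");print(n,x,y,rr,len(q),f.x,f.cost)
for n,p,h0 in(("cap",(539,-8),38),("choke",(517,140),16),("carton",(592,-312),26)):
    q=w[(np.hypot(w[:,0]-p[0],w[:,1]-p[1])<55)&(abs(w[:,2]-h0)<8)]
    print(n,cv2.minAreaRect(q[:,:2].astype(np.float32)),q[:,:2].min(0),q[:,:2].max(0))
E
```

```text
top base ((673.4132080078125, -199.4357452392578), (168.75393676757812, 179.23171997070312), 1.8304563760757446) 9.854560224161661
 collar 195 [-23.3870566  -29.64087035  -3.49045353] [14.4950647  30.18192793  3.49365799] [-3.25699871  5.5716516   0.59321889] 0.4480924490381418
   6 25 [-23.3 -19.5   6. ] [13.3 12.4 11.2] [-1.3 -6.4  7. ]
   14 8 [-2.6 -7.7 14.6] [-0.3 -1.6 20.6] [-1.  -4.5 17.1]
   22 7 [-3.8 -9.8 22.5] [ 0.  -1.3 29.9] [-1.8 -5.3 26.4]
   30 6 [-2.5 -9.1 30.1] [-1.  -1.  36.7] [-1.5 -5.1 33.1]
 zmax [44.3229372  44.57051101 44.57960323 45.09635671 45.22713919 45.67821024]
scene base ((676.1240844726562, -199.44332885742188), (166.30563354492188, 174.31224060058594), 0.47235843539237976) 9.514937563636874
 collar 107 [-25.59787366 -29.65128947  -3.4648616 ] [13.39155828 30.64321192  3.49992549] [-8.00229646  9.05235894  0.61182069] 0.6435083464774566
   6 33 [-23.9 -20.    6.1] [13.6 12.5 12.4] [-6.7 -3.   7.6]
   14 5 [-10.8  -6.8  14.3] [-4.4 -1.  18.8] [-8.  -3.5 16.3]
   22 9 [-10.7  -7.2  22.2] [-2.  -0.2 28.4] [-7.  -3.1 25.9]
   30 4 [-11.4  -6.   33. ] [-2.4
[... 229 characters left out ...]
30450439453125 -78.1365737915039 25.286521911621094 52 [482.50175893 -78.57071406] 19.74021100739223
slim 440.4546203613281 48.57563400268555 18.85137176513672 69 [440.49531107  48.83244914] 22.846690980204905
cap ((540.7511596679688, -0.9701461791992188), (83.80296325683594, 59.25777816772461), 48.06235885620117) [508.44772161 -43.31923739] [580.63805763  45.78008888]
choke ((514.111572265625, 139.79379272460938), (80.81838989257812, 79.76482391357422), 88.04619598388672) [475.43336529  98.05741772] [555.32374418 178.8404442 ]
carton ((592.7306518554688, -312.7801818847656), (72.26021575927734, 41.79850769042969), 59.7448616027832) [ 558.18756715 -351.4220274 ] [ 627.23658683 -271.41020652]
```

```bash
python3 - <<'E'
from h import *
from scipy.optimize import least_squares
def cyl(p,r,z0,z1):
    a=np.hypot(p[:,0],p[:,1])-r;b=np.maximum(z0-p[:,2],p[:,2]-z1)
    return np.minimum(np.maximum(a,b),0)+np.hypot(np.maximum(a,0),np.maximum(b,0))
def sdf(h,s):
    a=cyl(h-[s[0],s[1],s[2]],21,-5,0);b=cyl(h-[s[0],s[1],s[2]],5,-1,39)
    p=h-[s[0],s[3],s[2]];c=np.maximum.reduce([abs(p[:,1])-30,p[:,2]+5,-p[:,2]-17,abs(p[:,0])-18])
    return np.minimum.reduce([a,b])
O=np.array([654.8,-176.5,105]);R=headR();H=[]
for n in("top","scene","both"):
    if n!="both":
        w=cloud(np.load(n+".npz")).reshape(-1,3);w=w[~np.isnan(w[:,0])];h=(w-O)@R
        h=h[(np.hypot(h[:,0]+5,h[:,1]+5)<30)&(h[:,2]>4)&(h[:,2]<60)]; H.append(h)
    else: h=np.vstack(H)
    f=least_squares(lambda s:sdf(h,np.r_[s,0]),[-5,-4,6.5],loss="soft_l1",f_scale=1)
    print(n,len(h),f.x.round(2),f.cost/len(h), "collar world",(O+R@f.x).round(1))
    q=h[(h[:,2]>f.x[2]+5)];print("  prong pts y",np.sort(q[:,1]).round(1)[[0,1,-2,-1]],len(q))
w=cloud(np.load("top.npz"))
for (u,v,h) in((322,211,32),):
    q=w[v-14:v+14,u-16:u+16].reshape(-1,3);q=q[abs(q[:,2]-h)<2.5];print(q[:,:2].min(0),q[:,:2].max(0))
q=w.reshape(-1,3);q=q[(abs(q[:,2]-41)<3)&(abs(q[:,0]-535)<40)&(q[:,1]>-50)&(q[:,1]<20)];print("cap",cv2.minAreaRect(q[:,:2].astype(np.float32)),q[:,:2].min(0),q[:,:2].max(0))
E
```

```text
top 182 [-5.41 -5.02  5.08] 0.2067103360745597 collar world [ 646.9 -180.7  105.4]
  prong pts y [-9.8 -9.5 -0.8 -0.2] 47
scene 114 [-6.06 -6.41  5.62] 0.4641532826289346 collar world [ 645.9 -182.   105.4]
  prong pts y [-11.   -8.5  -0.2   0.3] 35
both 296 [-5.56 -5.6   5.23] 0.338641836917864 collar world [ 646.6 -181.2  105.4]
  prong pts y [-11.   -9.8  -0.2   0.3] 81
[ 458.68157468 -104.08207709] [507.63547942 -53.78010332]
cap ((540.8953247070312, -4.3344268798828125), (44.877376556396484, 41.45775604248047), 24.757095336914062) [512.03922104 -32.55484428] [554.49006295  19.98869079]
```

```bash
cat >> h.py <<'E'
from scipy.spatial.transform import Rotation as Ro
def plan(P,Rt,n=5,cur=None):
    """rows from the current pose to P, Rt(Rotation); prints fractions per row (turn first, then shift)"""
    from cell import manip
    s=manip.read_state();p=s["eef_pos"];R=Ro.from_euler("xyz",s["eef_rot"])
    if cur: p,R=cur
    rv=(R.inv()*Rt).as_rotvec();st=Ro.from_rotvec(rv/n);d=(np.asarray(P)-p)/n
    print("t",round(s["clock"],2),"pos",p.round(1),"F",s["wrist_force"].round(1),"gap",round(s["finger_gap"],1),"total turn deg",np.degrees(rv).round(2),"shift tool",(R.inv().apply(np.asarray(P)-p)).round(1))
    for i in range(n):
        R=R*st; print(np.r_[rv/n/np.radians(45),R.inv().apply(d)/40].round(3).tolist())
def down(yaw): return Ro.from_euler("xyz",[np.pi,0,yaw])
def place(dy=0,tilt=.7,yaw=YAW): return down(yaw)*Ro.from_rotvec([0,tilt,0])
HOOK=np.array([646.7,-181.0,105.3]);ZH=headR()[:,2]
def ptcp(s,Rt=None): return HOOK+ZH*(s)   # s: TCP distance along prong axis from collar face
E
python3 -c "
from h import *
plan([478,-242.8,270],down(YAW),11)"
```

```text
t 0.1 pos [ 171.8 -522.4  404.2] F [-0.7  0.3  0.3] gap 94.3 total turn deg [-6.000e-02  1.000e-02  2.451e+01] shift tool [ 378.2 -169.8  134.4]
[-0.0, 0.0, 0.05, 0.844, -0.419, 0.305]
[-0.0, 0.0, 0.05, 0.827, -0.452, 0.305]
[-0.0, 0.0, 0.05, 0.809, -0.483, 0.305]
[-0.0, 0.0, 0.05, 0.789, -0.515, 0.305]
[-0.0, 0.0, 0.05, 0.769, -0.545, 0.305]
[-0.0, 0.0, 0.05, 0.747, -0.574, 0.305]
[-0.0, 0.0, 0.05, 0.724, -0.603, 0.305]
[-0.0, 0.0, 0.05, 0.7, -0.631, 0.305]
[-0.0, 0.0, 0.05, 0.675, -0.658, 0.305]
[-0.0, 0.0, 0.05, 0.649, -0.683, 0.305]
[-0.0, 0.0, 0.05, 0.622, -0.708, 0.305]
```

Call:
step_arm([
  [[0,0,0.05,0.84,-0.42,0.3,-1],[0,0,0.05,0.83,-0.45,0.3,-1],[0,0,0.05,0.81,-0.48,0.3,-1],[0,0,0.05,0.79,-0.51,0.3,-1],[0,0,0.05,0.77,-0.54,0.3,-1]],
], newtons=40)

```text
clock: 0.6
eef_pos: [307.1, -389.5, 344.0]
eef_rot: [-3.141, 0.0, 0.12]
wrist_force: [0.1, -0.3, -0.0]
finger_gap: 94.1
finger_force: 0.0
```

Call:
step_arm([
  [[0,0,0.05,0.75,-0.57,0.3,-1],[0,0,0.05,0.72,-0.6,0.3,-1],[0,0,0.05,0.7,-0.63,0.3,-1],[0,0,0.05,0.67,-0.66,0.3,-1],[0,0,0.05,0.65,-0.68,0.3,-1]],
])

```text
clock: 1.1
eef_pos: [441.4, -257.7, 284.0]
eef_rot: [-3.141, 0.0, -0.077]
wrist_force: [0.6, -0.2, 0.6]
finger_gap: 93.9
finger_force: 0.0
```

Call:
step_arm([
  [[0,0,0.05,0.62,-0.71,0.3,-1],[0,0,0,0,0,0,-1],[0,0,0,0,0,0,-1]],
])

```text
clock: 1.4
eef_pos: [467.6, -232.2, 272.2]
eef_rot: [-3.141, 0.001, -0.112]
wrist_force: [0.4, 0.5, 0.2]
finger_gap: 93.8
finger_force: 0.0
```

```bash
python3 -c "
from h import *
plan([478.2,-242.8,203],down(YAW),4)"
```

```text
t 1.4 pos [ 467.6 -232.2  272.2] F [0.4 0.5 0.2] gap 93.8 total turn deg [-0.02  0.06 -0.13] shift tool [11.8  9.4 69.2]
[-0.0, 0.0, -0.001, 0.074, 0.059, 0.432]
[-0.0, 0.0, -0.001, 0.073, 0.059, 0.432]
[-0.0, 0.0, -0.001, 0.073, 0.059, 0.432]
[-0.0, 0.0, -0.001, 0.073, 0.059, 0.432]
```

Call:
step_arm([
  [[0,0,0,0.15,0.12,0,-1],[0,0,0,0.145,0.12,0.4,-1],[0,0,0,0,0,0.6,-1],[0,0,0,0,0,0.5,-1],[0,0,0,0,0,0.23,-1]],
])

```text
clock: 1.9
eef_pos: [477.5, -244.5, 202.2]
eef_rot: [-3.141, 0.001, -0.116]
wrist_force: [-1.2, 0.5, 0.3]
finger_gap: 94.1
finger_force: 0.0
```

Call:
step_arm([
  [[0,0,0,0,0,0,-1],[0,0,0,0,0,0,1],[0,0,0,0,0,0,1],[0,0,0,0,0,0,1],[0,0,0,0,0,0,1]],
])

```text
clock: 2.4
eef_pos: [478.2, -243.5, 204.0]
eef_rot: [3.141, -0.001, -0.114]
wrist_force: [-0.2, -1.3, 4.2]
finger_gap: 65.8
finger_force: 40.1
```

Call:
step_arm([
  [[0,0,0,0,0,0,1],[0,0,0,0,0,0,1],[0,0,0,0,0,0,1]],
])

```text
clock: 2.7
eef_pos: [478.2, -243.5, 204.0]
eef_rot: [3.141, -0.001, -0.114]
wrist_force: [-1.3, -0.9, 6.5]
finger_gap: 66.1
finger_force: 40.0
```

Call:
step_arm([
  [[0,0,0,0,0,-0.3,1],[0,0,0,0,0,-0.6,1],[0,0,0,0,0,-0.8,1],[0,0,0,0,0,-0.8,1],[0,0,0,0,0,0,1]],
])

```text
clock: 3.2
eef_pos: [478.5, -243.6, 308.1]
eef_rot: [3.139, -0.006, -0.114]
wrist_force: [0.4, 0.2, -1.0]
finger_gap: 65.7
finger_force: 40.0
```

```bash
python3 -c "
from h import *
plan(HOOK+ZH*265,place(),6)"
```

```text
t 3.2 pos [ 478.5 -243.6  308.1] F [ 0.4  0.2 -1. ] gap 65.7 total turn deg [ 0.24 39.74 -0.17] shift tool [-10.8 -80.7  -0.2]
[0.001, 0.147, -0.001, -0.044, -0.336, -0.006]
[0.001, 0.147, -0.001, -0.043, -0.336, -0.01]
[0.001, 0.147, -0.001, -0.042, -0.336, -0.015]
[0.001, 0.147, -0.001, -0.039, -0.336, -0.02]
[0.001, 0.147, -0.001, -0.037, -0.336, -0.024]
[0.001, 0.147, -0.001, -0.034, -0.336, -0.028]
```

Call:
step_arm([
  [[0,0.147,0,-0.04,-0.34,-0.01,1],[0,0.147,0,-0.04,-0.34,-0.01,1],[0,0.147,0,-0.04,-0.34,-0.015,1],[0,0.147,0,-0.04,-0.34,-0.02,1],[0,0.147,0,-0.04,-0.34,-0.02,1]],
])

```text
clock: 3.7
eef_pos: [477.0, -174.3, 304.1]
eef_rot: [3.141, -0.581, -0.115]
wrist_force: [1.7, -0.5, -1.1]
finger_gap: 65.5
finger_force: 40.0
```

Call:
step_arm([
  [[0,0.147,0,-0.03,-0.32,-0.03,1],[0,0,0,0,0,0,1],[0,0,0,0,0,0,1]],
])

```text
clock: 4.0
eef_pos: [477.1, -162.1, 304.6]
eef_rot: [-3.141, -0.689, -0.113]
wrist_force: [0.3, 0.0, -1.2]
finger_gap: 65.9
finger_force: 40.0
```

```bash
python3 - <<'E'
from h import *
from cell import optics
for n in("scene","top"):
    c=optics.camera(n); np.savez(n+"2.npz",**c)
    R=place();
    f=c["frame"][:,:,::-1]
    x0,x1,y0,y1=(265,365,120,210) if n=="scene" else (310,410,90,180)
    cv2.imwrite(f"pics/{n}2.png",cv2.resize(f[y0:y1,x0:x1],None,fx=4,fy=4,interpolation=cv2.INTER_CUBIC))
cv2.imwrite("pics/p2.png",np.hstack([cv2.imread("pics/scene2.png"),cv2.imread("pics/top2.png")]))
plan(HOOK+ZH*245,place(),2)
E
```

```text
t 4.1 pos [ 477.3 -162.5  304.7] F [ 0.2 -1.1 -1.3] gap 66.3 total turn deg [ 0.15  0.57 -0.17] shift tool [ 2.1 -0.2 17.3]
[0.002, 0.006, -0.002, 0.025, -0.003, 0.217]
[0.002, 0.006, -0.002, 0.024, -0.002, 0.217]
```

View pics/p2.png

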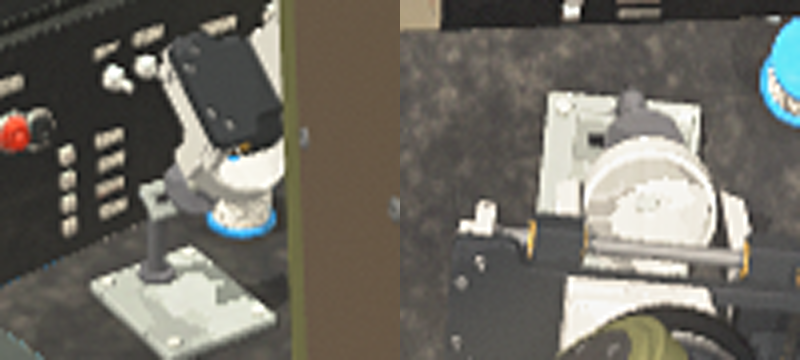

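Both crops show the wide can held just out from the prong, mouth outward. In the top crop the can is at about (650,205) and hides the prong. I'll fit its pose from depth.

```bash
cat >> h.py <<'E'
from scipy.optimize import least_squares
def cup(p,r,H):
    a=np.hypot(p[:,0],p[:,1]);q=p[:,2]
    def box(lo,hi,z0,z1):
        A=np.maximum(lo-a,a-hi);B=np.maximum(z0-q,q-z1);return np.minimum(np.maximum(A,B),0)+np.hypot(np.maximum(A,0),np.maximum(B,0))
    return np.minimum(box(r-3,r,0,H),box(6,r,0,5))
def fitcup(c,p0,R,r,H,ymax=None):
    """fit the underside centre of a cup (axes R) near p0; result in R axes relative to p0"""
    w=cloud(c).reshape(-1,3);w=w[~np.isnan(w[:,0])];h=(w-p0)@R
    h=h[(abs(h[:,1])<(ymax or r))&(np.hypot(h[:,0],h[:,1])<r+4)&(h[:,2]>-3)&(h[:,2]<H+4)]
    f=least_squares(lambda s:cup(h-s,r,H),[0,0,0],loss="soft_l1",f_scale=.7);return f.x,len(h),f.cost/max(len(h),1)
E
python3 - <<'E'
from h import *
from cell import manip
s=manip.read_state();Rt=Ro.from_euler("xyz",s["eef_rot"]).as_matrix();Rc=Rt@np.diag([1,-1,-1.])
p0=s["eef_pos"]+Rt[:,2]*204
for n in("top2","scene2"): print(n,fitcup(np.load(n+".npz"),p0,Rc,33,20))
print("vs hook",(p0-HOOK)@headR())
E
```

```text
top2 (array([-0.37666114,  0.43497105, -0.27710055]), 780, np.float64(0.3232564426346901))
scene2 (array([-0.9882423 ,  0.17942363,  0.42790818]), 200, np.float64(0.41397502833215843))
vs hook [-3.9345352  -0.69785248 58.34463056]
```

```bash
python3 - <<'E'
from h import *
plan(HOOK+ZH*248+headR()@[.4,-.4,0],place(),2)
E
```

```text
t 4.1 pos [ 477.3 -162.5  304.7] F [ 0.2 -1.1 -1.3] gap 66.3 total turn deg [ 0.15  0.57 -0.17] shift tool [ 2.4  0.2 14.3]
[0.002, 0.006, -0.002, 0.03, 0.003, 0.179]
[0.002, 0.006, -0.002, 0.029, 0.003, 0.179]
```

Call:
step_arm([
  [[0,0.006,-0.002,0.03,0,0.15,1],[0,0.006,-0.002,0.03,0,0.15,1],[0,0,0,0,0,0.06,1],[0,0,0,0,0,0,1]],
])

```text
clock: 4.5
eef_pos: [488.4, -163.4, 294.7]
eef_rot: [3.139, -0.701, -0.11]
wrist_force: [-0.6, 0.6, -1.2]
finger_gap: 66.0
finger_force: 40.0
```

```bash
cat >> h.py <<'E'
def where(L):
    from cell import manip
    s=manip.read_state();Rt=Ro.from_euler("xyz",s["eef_rot"]);p=s["eef_pos"]+Rt.as_matrix()[:,2]*L
    print("t",round(s["clock"],2),"underside in head",((p-HOOK)@headR()).round(2),"tilt err deg",np.degrees((Rt.inv()*place()).as_rotvec()).round(2),"F head",(s["wrist_force"]@headR()).round(1),"M",s["moment"].round(2),"gap",round(s["finger_gap"],1))
E
python3 -c "
from h import *
where(204)"
```

```text
t 4.5 underside in head [ 0.36 -0.32 43.49] tilt err deg [ 0.14 -0.05 -0.02] F head [-1.2  0.6 -0.5] M [ 0.1   0.39 -0.01] gap 66.0
```

Call:
step_arm([
  [[0,0,0,0,0,0.05,1],[0,0,0,0,0,0.05,1],[0,0,0,0,0,0.05,1],[0,0,0,0,0,0,1]],
])

```text
clock: 4.9
eef_pos: [492.1, -163.7, 290.6]
eef_rot: [3.139, -0.702, -0.11]
wrist_force: [-0.2, 0.7, -1.0]
finger_gap: 65.8
finger_force: 40.0
```

```bash
python3 -c "
from h import *
where(204)"
```

```text
t 4.9 underside in head [ 0.77 -0.32 37.9 ] tilt err deg [ 0.15 -0.11 -0.01] F head [-0.9  0.7 -0.5] M [0.03 0.44 0.03] gap 65.8
```

Call:
step_arm([
  [[0,0,0,-0.01,0,0.05,1],[0,0,0,0,0,0.05,1],[0,0,0,0,0,0.05,1],[0,0,0,0,0,0,1]],
])

```text
clock: 5.3
eef_pos: [495.7, -164.1, 285.7]
eef_rot: [3.139, -0.702, -0.11]
wrist_force: [0.1, 0.2, -1.5]
finger_gap: 66.0
finger_force: 40.0
```

```bash
python3 -c "
from h import *
where(204)"
```

```text
t 5.3 underside in head [ 0.33 -0.32 31.84] tilt err deg [ 0.15 -0.1  -0.01] F head [-0.9  0.2 -1.2] M [0.06 0.37 0.02] gap 66.0
```

Call:
step_arm([
  [[0,0,0,0,0,0.08,1],[0,0,0,0,0,0.08,1],[0,0,0,0,0,0.08,1],[0,0,0,0,0,0.08,1],[0,0,0,0,0,0,1]],
])

```text
clock: 5.8
eef_pos: [504.0, -165.0, 275.7]
eef_rot: [3.139, -0.702, -0.11]
wrist_force: [0.1, 0.2, -2.0]
finger_gap: 65.8
finger_force: 40.0
```

```bash
python3 -c "
from h import *
where(204)"
```

```text
t 5.8 underside in head [ 0.25 -0.32 18.86] tilt err deg [ 0.14 -0.09 -0.01] F head [-1.2  0.2 -1.6] M [0.11 0.47 0.04] gap 65.8
```

Call:
step_arm([
  [[0,0,0,0,0,0.08,1],[0,0,0,0,0,0.08,1],[0,0,0,0,0,0.08,1],[0,0,0,0,0,0.08,1],[0,0,0,0,0,0,1]],
])

```text
clock: 6.3
eef_pos: [512.2, -166.0, 265.9]
eef_rot: [3.139, -0.702, -0.11]
wrist_force: [-0.2, 0.4, -1.3]
finger_gap: 66.0
finger_force: 40.0
```

Call:
step_arm([
  [[0,0,0,0,0,0.04,1],[0,0,0,0,0,0.03,1],[0,0,0,0,0,0,1]],
])

```text
clock: 6.6
eef_pos: [513.9, -166.2, 264.2]
eef_rot: [3.139, -0.702, -0.11]
wrist_force: [-0.3, -0.2, -1.4]
finger_gap: 65.8
finger_force: 40.0
```

```bash
python3 -c "
from h import *
where(204)"
```

```text
t 6.6 underside in head [ 0.57 -0.42  3.62] tilt err deg [ 0.15 -0.12 -0.  ] F head [-1.1 -0.2 -0.9] M [0.09 0.42 0.02] gap 65.8
```

Press gently until contact shows.

Call:
step_arm([
  [[0,0,0,-0.01,0,0.03,1],[0,0,0,0,0,0.03,1],[0,0,0,0,0,0.02,1],[0,0,0,0,0,0,1]],
])

```text
clock: 7.0
eef_pos: [515.6, -166.4, 261.4]
eef_rot: [3.139, -0.702, -0.11]
wrist_force: [0.3, -0.3, -1.8]
finger_gap: 66.0
finger_force: 40.0
```

```bash
python3 -c "
from h import *
where(204)"
```

```text
t 7.0 underside in head [ 0.07 -0.43  0.38] tilt err deg [ 0.15 -0.11 -0.01] F head [-0.9 -0.3 -1.6] M [ 0.1   0.46 -0.03] gap 66.0
```

Call:
step_arm([
  [[0,0,0,0,0,0.02,1],[0,0,0,0,0,0.02,1],[0,0,0,0,0,0,1]],
])

```text
clock: 7.3
eef_pos: [516.1, -166.5, 260.9]
eef_rot: [3.139, -0.702, -0.11]
wrist_force: [-18.4, 3.7, 13.2]
finger_gap: 66.1
finger_force: 40.0
```

```bash
python3 -c "
from h import *
where(204)"
```

```text
t 7.3 underside in head [ 0.26 -0.44 -0.32] tilt err deg [ 0.14 -0.13  0.01] F head [-5.8  1.6 22.1] M [0.24 1.48 0.01] gap 66.1
```

Call:
step_arm([
  [[0,0,0,0,0,-0.012,1],[0,0,0,0,0,0,-1],[0,0,0,0,0,0,-1],[0,0,0,0,0,0,-1],[0,0,0,0,0,0,-1]],
])

```text
clock: 7.8
eef_pos: [516.3, -166.5, 260.7]
eef_rot: [3.139, -0.702, -0.11]
wrist_force: [-0.2, 0.5, -0.6]
finger_gap: 92.8
finger_force: 0.0
```

Call:
step_arm([
  [[0,0,0,0,0,-0.2,-1],[0,0,0,0,0,-0.6,-1],[0,0,0,0,0,-0.9,-1],[0,0,0,0,0,-0.4,-1],[0,0,0,0,0,0,-1]],
])

```text
clock: 8.3
eef_pos: [461.6, -160.3, 326.9]
eef_rot: [3.137, -0.706, -0.109]
wrist_force: [0.4, -0.1, -0.7]
finger_gap: 93.9
finger_force: 0.0
```

```bash
python3 - <<'E'
from h import *
from cell import optics
c=optics.camera("top");np.savez("top3.npz",**c);print("wide rel HOOK",fitcup(c,HOOK,headR(),33,20))
print("mid",fitcup(c,np.array([483,-78.5,0]),np.eye(3),26,32));print("slim",fitcup(c,np.array([440.5,48.7,0]),np.eye(3),19,44))
c=optics.camera("scene");print("wide scene",fitcup(c,HOOK,headR(),33,20))
print("slim",fitcup(c,np.array([440.5,48.7,0]),np.eye(3),19,44),"mid",fitcup(c,np.array([483,-78.5,0]),np.eye(3),26,32))
plan([483,-78.5,300],down(YAW),5)
E
```

```text
wide rel HOOK (array([-1.07638488, -0.29418243, -0.10457783]), 827, np.float64(0.4678509104003732))
mid (array([-0.48983705,  0.10788226,  0.22034027]), 442, np.float64(0.4829385750706323))
slim (array([ 0.02011303,  0.04930581, -0.10938153]), 336, np.float64(0.4971657104314978))
wide scene (array([-1.24120492, -1.11180828,  0.22242355]), 396, np.float64(0.5466763220288914))
slim (array([-0.84623145, -0.92309275, -0.75419063]), 438, np.float64(0.318078192465257)) mid (array([-1.58965007, -0.71121682, -0.66076852]), 463, np.float64(0.3212166076910241))
t 8.4 pos [ 462.4 -160.3  324.8] F [ 0.8 -0.7  0.2] gap 93.9 total turn deg [  0.16 -40.26  -0.06] shift tool [ -7.3 -83.7  26.1]
[0.001, -0.179, -0.0, -0.018, -0.418, 0.135]
[0.001, -0.179, -0.0, 0.001, -0.418, 0.136]
[0.001, -0.179, -0.0, 0.021, -0.418, 0.135]
[0.001, -0.179, -0.0, 0.039, -0.418, 0.131]
[0.001, -0.179, -0.0, 0.057, -0.418, 0.124]
```

Call:
step_arm([
  [[0,-0.179,0,-0.02,-0.42,0.1,-1],[0,-0.179,0,0,-0.42,0.13,-1],[0,-0.179,0,0.02,-0.42,0.13,-1],[0,-0.179,0,0.04,-0.42,0.13,-1],[0,-0.179,0,0.06,-0.42,0.13,-1]],
])

```text
clock: 8.9
eef_pos: [485.7, -78.9, 302.2]
eef_rot: [3.141, -0.004, -0.11]
wrist_force: [-0.8, -0.7, 0.9]
finger_gap: 94.3
finger_force: 0.0
```

Call:
step_arm([
  [[0,0,0,0,0,0,-1],[0,0,0,0,0,0,-1]],
])

```text
clock: 9.1
eef_pos: [485.5, -79.7, 302.5]
eef_rot: [-3.141, -0.014, -0.109]
wrist_force: [0.1, 0.3, 0.4]
finger_gap: 94.0
finger_force: 0.0
```

```bash
python3 - <<'E'
from h import *
plan([482.5,-78.4,217],down(YAW),4)
E
```

```text
t 9.1 pos [485.5 -79.7 302.5] F [0.1 0.3 0.4] gap 94.0 total turn deg [-0.02 -0.79  0.06] shift tool [-4.3 -0.9 85.5]
[-0.0, -0.004, 0.0, -0.025, -0.006, 0.534]
[-0.0, -0.004, 0.0, -0.023, -0.006, 0.534]
[-0.0, -0.004, 0.0, -0.022, -0.006, 0.534]
[-0.0, -0.004, 0.0, -0.02, -0.006, 0.534]
```

Call:
step_arm([
  [[0,-0.004,0,-0.025,-0.006,0.53,-1],[0,-0.004,0,-0.023,-0.006,0.53,-1],[0,-0.004,0,-0.022,-0.006,0.53,-1],[0,-0.004,0,-0.02,-0.006,0.53,-1],[0,0,0,0,0,0,-1]],
])

```text
clock: 9.6
eef_pos: [481.5, -79.0, 216.5]
eef_rot: [-3.141, 0.002, -0.111]
wrist_force: [0.0, 0.1, 1.0]
finger_gap: 94.3
finger_force: 0.0
```

```bash
python3 - <<'E'
from h import *
plan([482.5,-78.4,217],down(YAW),1)
E
```

```text
t 9.6 pos [481.5 -79.  216.5] F [0.  0.1 1. ] gap 94.3 total turn deg [-0.03  0.13 -0.06] shift tool [ 0.9 -0.7 -0.5]
[-0.001, 0.003, -0.001, 0.023, -0.018, -0.013]
```

Call:
step_arm([
  [[0,0,0,0.02,-0.015,0,-1],[0,0,0,0,0,0,1],[0,0,0,0,0,0,1],[0,0,0,0,0,0,1],[0,0,0,0,0,0,1]],
])

```text
clock: 10.1
eef_pos: [483.2, -77.9, 219.0]
eef_rot: [3.141, 0.0, -0.11]
wrist_force: [0.3, 0.2, -0.1]
finger_gap: 65.2
finger_force: 0.0
```

Call:
step_arm([
  [[0,0,0,0,0,0,1],[0,0,0,0,0,0,1],[0,0,0,0,0,0,1]],
])

```text
clock: 10.4
eef_pos: [483.2, -77.9, 218.7]
eef_rot: [3.141, 0.001, -0.11]
wrist_force: [-0.1, -0.6, 2.1]
finger_gap: 52.0
finger_force: 40.0
```

Call:
step_arm([
  [[0,0,0,0,0,-0.3,1],[0,0,0,0,0,-0.6,1],[0,0,0,0,0,-0.8,1],[0,0,0,0,0,-0.8,1],[0,0,0,0,0,0,1]],
])

```text
clock: 10.9
eef_pos: [483.7, -77.9, 323.1]
eef_rot: [3.141, -0.006, -0.11]
wrist_force: [-0.6, -0.4, -1.7]
finger_gap: 51.6
finger_force: 40.0
```

```bash
python3 - <<'E'
from h import *
plan(HOOK+ZH*277+headR()@[.3,-.4,0],place(),6)
E
```

```text
t 10.9 pos [483.7 -77.9 323.1] F [-0.6 -0.4 -1.7] gap 51.6 total turn deg [6.000e-02 3.978e+01 1.000e-02] shift tool [-4.9 85.   5.8]
[0.0, 0.147, 0.0, -0.023, 0.354, 0.021]
[0.0, 0.147, 0.0, -0.025, 0.354, 0.019]
[0.0, 0.147, 0.0, -0.027, 0.354, 0.015]
[0.0, 0.147, 0.0, -0.029, 0.354, 0.012]
[0.0, 0.147, 0.0, -0.03, 0.354, 0.009]
[0.0, 0.147, 0.0, -0.031, 0.354, 0.005]
```

Call:
step_arm([
  [[0,0.147,0,-0.025,0.35,0.02,1],[0,0.147,0,-0.025,0.355,0.02,1],[0,0.147,0,-0.027,0.355,0.015,1],[0,0.147,0,-0.029,0.355,0.012,1],[0,0.147,0,-0.03,0.355,0.01,1]],
])

```text
clock: 11.4
eef_pos: [470.4, -148.2, 314.0]
eef_rot: [3.14, -0.58, -0.11]
wrist_force: [0.8, 1.4, -0.9]
finger_gap: 51.7
finger_force: 40.0
```

Call:
step_arm([
  [[0,0.147,0,-0.03,0.355,0,1],[0,0,0,0,0,0,1],[0,0,0,0,0,0,1]],
])

```text
clock: 11.7
eef_pos: [468.1, -161.6, 313.3]
eef_rot: [-3.141, -0.687, -0.111]
wrist_force: [-0.8, 0.4, -1.3]
finger_gap: 51.6
finger_force: 40.0
```

```bash
cat >> h.py <<'E'
def chk(L,r,H):
    from cell import manip,optics
    c={n:optics.camera(n) for n in("top","scene")}
    s=manip.read_state();Rt=Ro.from_euler("xyz",s["eef_rot"]).as_matrix();Rc=Rt@np.diag([1,-1,-1.])
    p0=s["eef_pos"]+Rt[:,2]*L
    for n in c: print(n,fitcup(c[n],p0,Rc,r,H)); print("  wide",fitcup(c[n],HOOK,headR(),33,20,20))
E
python3 - <<'E'
from h import *
where(218.7);chk(218.7,26,32)
plan(HOOK+ZH*(218.7+43.5)+headR()@[.2,-.4,0],place(),3)
E
```

```text
t 11.7 underside in head [-6.12 -0.3  56.14] tilt err deg [ 0.01  0.72 -0.06] F head [-1.5  0.4 -0.5] M [0.04 0.45 0.04] gap 51.6
top (array([-1.28079007, -0.1226569 , -0.3467363 ]), 570, np.float64(0.2438809098379292))
  wide (array([-1.2449804 ,  0.03405655, -0.36413515]), 343, np.float64(0.4924429202150018))
scene (array([-1.75535655, -0.35318444,  0.77411386]), 184, np.float64(0.31491699733132966))
  wide (array([-1.31217686, -1.43153427,  2.88425419]), 224, np.float64(0.5656001740753905))
t 11.8 pos [ 468.4 -161.2  313.6] F [-0.9  0.8 -1.4] gap 51.3 total turn deg [-0.02  0.65  0.  ] shift tool [ 3.4  0.5 12.6]
[-0.0, 0.005, 0.0, 0.028, 0.004, 0.105]
[-0.0, 0.005, 0.0, 0.027, 0.004, 0.105]
[-0.0, 0.005, 0.0, 0.027, 0.004, 0.105]
```

Call:
step_arm([
  [[0,0.005,0,0.04,0,0.1,1],[0,0.005,0,0.04,0,0.1,1],[0,0.005,0,0.037,0,0.1,1],[0,0,0,0,0,0,1]],
])

```text
clock: 12.2
eef_pos: [480.0, -162.9, 307.0]
eef_rot: [3.142, -0.703, -0.11]
wrist_force: [-0.1, -0.4, -1.5]
finger_gap: 51.5
finger_force: 40.0
```

```bash
python3 - <<'E'
from h import *
where(218.7)
E
```

```text
t 12.2 underside in head [ 2.24 -0.24 43.61] tilt err deg [-0.   -0.16  0.01] F head [-1.  -0.4 -1.1] M [0.05 0.44 0.04] gap 51.5
```

x is 0.9 mm too far; correct it and thread.

Call:
step_arm([
  [[0,0,0,-0.025,0.002,0.05,1],[0,0,0,0,0,0.05,1],[0,0,0,0,0,0.05,1],[0,0,0,0,0,0,1]],
])

```text
clock: 12.6
eef_pos: [482.7, -163.4, 302.0]
eef_rot: [3.141, -0.703, -0.11]
wrist_force: [-0.5, 0.6, -1.9]
finger_gap: 51.4
finger_force: 40.0
```

```bash
python3 - <<'E'
from h import *
where(218.7)
E
```

```text
t 12.6 underside in head [ 1.24 -0.59 38.02] tilt err deg [ 0.02 -0.18 -0.  ] F head [-1.7  0.5 -1.1] M [ 0.08  0.49 -0.01] gap 51.4
```

Call:
step_arm([
  [[0,0,0,0,-0.003,0.05,1],[0,0,0,0,0,0.05,1],[0,0,0,0,0,0.05,1],[0,0,0,0,0,0,1]],
])

```text
clock: 13.0
eef_pos: [486.6, -163.7, 297.4]
eef_rot: [3.141, -0.703, -0.11]
wrist_force: [-1.0, 0.1, -0.4]
finger_gap: 51.5
finger_force: 40.0
```

```bash
python3 - <<'E'
from h import *
where(218.7)
E
```

```text
t 13.0 underside in head [ 1.25 -0.42 31.97] tilt err deg [ 0.01 -0.18 -0.  ] F head [-1.  -0.1  0.3] M [0.07 0.45 0.01] gap 51.5
```

Call:
step_arm([
  [[0,0,0,-0.005,0,0.08,1],[0,0,0,0,0,0.08,1],[0,0,0,0,0,0.08,1],[0,0,0,0,0,0.06,1],[0,0,0,0,0,0,1]],
])

```text
clock: 13.5
eef_pos: [494.2, -164.5, 288.0]
eef_rot: [3.141, -0.703, -0.11]
wrist_force: [-0.3, 0.4, -1.1]
finger_gap: 51.3
finger_force: 40.0
```

```bash
python3 - <<'E'
from h import *
where(218.7)
E
```

```text
t 13.5 underside in head [ 1.01 -0.4  19.87] tilt err deg [ 0.01 -0.17 -0.  ] F head [-1.   0.4 -0.6] M [ 0.11  0.48 -0.01] gap 51.3
```

Call:
step_arm([
  [[0,0,0,0,0,0.08,1],[0,0,0,0,0,0.08,1],[0,0,0,0,0,0.08,1],[0,0,0,0,0,0.04,1],[0,0,0,0,0,0,1]],
])

```text
clock: 14.0
eef_pos: [501.3, -165.4, 279.6]
eef_rot: [3.141, -0.703, -0.11]
wrist_force: [-0.1, 0.7, -2.4]
finger_gap: 51.3
finger_force: 40.0
```

```bash
python3 - <<'E'
from h import *
where(218.7)
E
```

```text
t 14.0 underside in head [ 1.16 -0.46  8.8 ] tilt err deg [ 0.01 -0.18 -0.  ] F head [-1.7  0.7 -1.7] M [0.09 0.46 0.04] gap 51.3
```

Call:
step_arm([
  [[0,0,0,0,0,0.04,1],[0,0,0,0,0,0.03,1],[0,0,0,0,0,0.02,1],[0,0,0,0,0,0,1]],
])

```text
clock: 14.4
eef_pos: [503.6, -165.6, 277.0]
eef_rot: [3.141, -0.703, -0.11]
wrist_force: [0.9, 0.4, -1.2]
finger_gap: 51.5
finger_force: 40.0
```

```bash
python3 - <<'E'
from h import *
where(218.7)
E
```

```text
t 14.4 underside in head [ 1.26 -0.47  5.37] tilt err deg [ 0.02 -0.19  0.  ] F head [-0.1  0.5 -1.5] M [0.11 0.5  0.01] gap 51.5
```

Call:
step_arm([
  [[0,0,0,0,0,0.02,1],[0,0,0,0,0,0.015,1],[0,0,0,0,0,0,1]],
])

```text
clock: 14.7
eef_pos: [504.2, -165.7, 276.6]
eef_rot: [3.141, -0.704, -0.11]
wrist_force: [-13.6, 3.1, 8.8]
finger_gap: 51.8
finger_force: 40.0
```

```bash
python3 - <<'E'
from h import *
where(218.7)
E
```

```text
t 14.7 underside in head [ 1.52 -0.5   4.66] tilt err deg [ 0.01 -0.22  0.01] F head [-4.9  1.6 15.7] M [0.23 1.21 0.01] gap 51.8
```

Home with 16 N. Release, retract, and plan the slim pick.

Call:
step_arm([
  [[0,0,0,0,0,-0.01,1],[0,0,0,0,0,0,-1],[0,0,0,0,0,0,-1],[0,0,0,0,0,0,-1],[0,0,0,0,0,0,-1]],
])

```text
clock: 15.2
eef_pos: [504.3, -165.7, 276.3]
eef_rot: [3.141, -0.704, -0.11]
wrist_force: [0.2, 0.1, -0.2]
finger_gap: 80.1
finger_force: 0.0
```

Call:
step_arm([
  [[0,0,0,0,0,-0.2,-1],[0,0,0,0,0,-0.6,-1],[0,0,0,0,0,-0.9,-1],[0,0,0,0,0,-0.4,-1],[0,0,0,0,0,0,-1]],
])

```text
clock: 15.7
eef_pos: [449.4, -159.6, 342.5]
eef_rot: [3.14, -0.707, -0.109]
wrist_force: [-0.2, -0.6, -0.7]
finger_gap: 93.7
finger_force: 0.0
```

```bash
python3 - <<'E'
from h import *
from cell import optics
c=optics.camera("top");print("wide",fitcup(c,HOOK,headR(),33,20),"mid",fitcup(c,HOOK+ZH*5,headR(),26,32))
print("slim",fitcup(c,np.array([440.5,48.7,0]),np.eye(3),19,44))
plan([440.5,48.7,315],down(YAW),7)
E
```

```text
wide (array([-1.4056664 , -0.34695313,  4.70372123]), 625, np.float64(0.9558811951010644)) mid (array([-1.04656489, -0.19744912, -0.35238401]), 643, np.float64(0.9828519165607592))
slim (array([0.03838689, 0.22838911, 0.01079473]), 341, np.float64(0.47149213192287853))
t 15.75 pos [ 449.9 -159.7  341.3] F [-0.5 -0.3  0.1] gap 94.0 total turn deg [ 7.000e-02 -4.042e+01 -1.000e-02] shift tool [ -41.6 -206.1   -1.1]
[0.0, -0.128, -0.0, -0.148, -0.736, 0.011]
[0.0, -0.128, -0.0, -0.146, -0.736, 0.026]
[0.0, -0.128, -0.0, -0.143, -0.736, 0.041]
[0.0, -0.128, -0.0, -0.138, -0.736, 0.055]
[0.0, -0.128, -0.0, -0.132, -0.736, 0.069]
[0.0, -0.128, -0.0, -0.124, -0.736, 0.082]
[0.0, -0.128, -0.0, -0.115, -0.736, 0.094]
```

Call:
step_arm([
  [[0,-0.128,0,-0.15,-0.736,0.01,-1],[0,-0.128,0,-0.146,-0.736,0.026,-1],[0,-0.128,0,-0.143,-0.736,0.04,-1],[0,-0.128,0,-0.138,-0.736,0.055,-1],[0,-0.128,0,-0.132,-0.736,0.07,-1]],
])

```text
clock: 16.25
eef_pos: [445.5, -10.3, 318.5]
eef_rot: [3.141, -0.198, -0.11]
wrist_force: [-0.4, -0.1, 0.2]
finger_gap: 94.0
finger_force: 0.0
```

Call:
step_arm([
  [[0,-0.128,0,-0.124,-0.736,0.08,-1],[0,-0.128,0,-0.115,-0.736,0.09,-1],[0,0,0,0,0,0,-1],[0,0,0,0,0,0,-1]],
])

```text
clock: 16.65
eef_pos: [443.8, 48.2, 310.4]
eef_rot: [-3.142, -0.001, -0.108]
wrist_force: [0.2, 0.2, -0.0]
finger_gap: 94.0
finger_force: 0.0
```

```bash
python3 - <<'E'
from h import *
plan([440.5,48.8,229],down(YAW),4)
E
```

```text
t 16.65 pos [443.8  48.2 310.4] F [ 0.2  0.2 -0. ] gap 94.0 total turn deg [-0.   -0.08  0.1 ] shift tool [-3.4 -0.2 81.4]
[-0.0, -0.0, 0.001, -0.021, -0.002, 0.509]
[-0.0, -0.0, 0.001, -0.021, -0.002, 0.509]
[-0.0, -0.0, 0.001, -0.021, -0.002, 0.509]
[-0.0, -0.0, 0.001, -0.021, -0.002, 0.509]
```

Call:
step_arm([
  [[0,0,0,-0.02,0,0.51,-1],[0,0,0,-0.02,0,0.51,-1],[0,0,0,-0.02,0,0.51,-1],[0,0,0,-0.02,0,0.5,-1],[0,0,0,0,0,0,-1]],
])

```text
clock: 17.15
eef_pos: [439.9, 47.3, 228.0]
eef_rot: [3.141, 0.001, -0.111]
wrist_force: [-0.7, 0.1, 1.0]
finger_gap: 93.4
finger_force: 0.0
```

```bash
python3 - <<'E'
from h import *
plan([440.5,48.8,229],down(YAW),1)
E
```

```text
t 17.15 pos [439.9  47.3 228. ] F [-0.7  0.1  1. ] gap 93.4 total turn deg [ 0.02  0.08 -0.06] shift tool [ 0.4 -1.5 -1. ]
[0.001, 0.002, -0.001, 0.01, -0.038, -0.024]
```

Call:
step_arm([
  [[0,0,0,0,-0.03,0,-1],[0,0,0,0,0,0,1],[0,0,0,0,0,0,1],[0,0,0,0,0,0,1],[0,0,0,0,0,0,1]],
])

```text
clock: 17.65
eef_pos: [440.6, 49.4, 230.5]
eef_rot: [-3.141, -0.002, -0.11]
wrist_force: [1.0, 0.2, 0.1]
finger_gap: 65.7
finger_force: 0.0
```

Call:
step_arm([
  [[0,0,0,0,0,0,1],[0,0,0,0,0,0,1],[0,0,0,0,0,0,1],[0,0,0,0,0,0,1],[0,0,0,0,0,0,1]],
])

```text
clock: 18.15
eef_pos: [440.5, 49.3, 230.1]
eef_rot: [3.142, -0.002, -0.11]
wrist_force: [-0.4, -0.5, 1.2]
finger_gap: 37.2
finger_force: 40.0
```

Call:
step_arm([
  [[0,0,0,0,0,-0.3,1],[0,0,0,0,0,-0.6,1],[0,0,0,0,0,-0.8,1],[0,0,0,0,0,-0.8,1],[0,0,0,0,0,0,1]],
])

```text
clock: 18.65
eef_pos: [440.8, 49.4, 334.5]
eef_rot: [-3.141, -0.009, -0.11]
wrist_force: [-0.2, -0.4, -0.1]
finger_gap: 37.4
finger_force: 40.0
```

```bash
python3 - <<'E'
from h import *
plan(HOOK+ZH*290+headR()@[.6,-.4,0],place(),7)
E
```

```text
t 18.65 pos [440.8  49.4 334.5] F [-0.2 -0.4 -0.1] gap 37.4 total turn deg [-6.000e-02  3.962e+01 -2.000e-02] shift tool [ 43.5 206.9   7.1]
[-0.0, 0.126, -0.0, 0.152, 0.739, 0.041]
[-0.0, 0.126, -0.0, 0.147, 0.739, 0.056]
[-0.0, 0.126, -0.0, 0.141, 0.739, 0.07]
[-0.0, 0.126, -0.0, 0.134, 0.739, 0.084]
[-0.0, 0.126, -0.0, 0.125, 0.739, 0.097]
[-0.0, 0.126, -0.0, 0.114, 0.739, 0.109]
[-0.0, 0.126, -0.0, 0.103, 0.739, 0.119]
```

Call:
step_arm([
  [[0,0.126,0,0.152,0.74,0.04,1],[0,0.126,0,0.147,0.74,0.055,1],[0,0.126,0,0.141,0.74,0.07,1],[0,0.126,0,0.134,0.74,0.08,1],[0,0.126,0,0.125,0.74,0.09,1]],
])

```text
clock: 19.15
eef_pos: [453.9, -102.2, 322.1]
eef_rot: [3.14, -0.5, -0.11]
wrist_force: [0.9, 0.2, -1.0]
finger_gap: 37.4
finger_force: 40.0
```

Call:
step_arm([
  [[0,0.126,0,0.114,0.74,0.1,1],[0,0.126,0,0.103,0.73,0.1,1],[0,0,0,0,0,0,1],[0,0,0,0,0,0,1]],
])

```text
clock: 19.55
eef_pos: [458.9, -157.9, 319.6]
eef_rot: [-3.139, -0.682, -0.112]
wrist_force: [-0.2, -0.1, -0.4]
finger_gap: 37.4
finger_force: 40.0
```

```bash
python3 - <<'E'
from h import *
where(230.1);chk(230.1,19,44)
plan(HOOK+ZH*(230.1+43.5)+headR()@[.3,-.4,0],place(),3)
E
```

```text
t 19.55 underside in head [-10.71   2.72  55.79] tilt err deg [-0.09  1.01 -0.09] F head [-0.4 -0.1 -0.2] M [0.13 0.44 0.08] gap 37.4
top (array([-1.03873892, -0.57130467, -0.26841003]), 413, np.float64(0.18455137923438883))
  wide (array([-2.08201837, -0.42766583,  4.39857965]), 340, np.float64(0.8837103066891889))
scene (array([-0.66585139,  0.58991611, -0.06891198]), 158, np.float64(0.28971831220038063))
  wide (array([-1.08521363, -3.26849136,  6.49837156]), 155, np.float64(1.0263783593698235))
t 19.65 pos [ 459.1 -157.1  320. ] F [-0.2  0.8 -1.2] gap 37.5 total turn deg [-0.14  0.97  0.  ] shift tool [ 6.8  3.6 12.3]
[-0.001, 0.007, 0.0, 0.056, 0.03, 0.103]
[-0.001, 0.007, 0.0, 0.056, 0.03, 0.103]
[-0.001, 0.007, 0.0, 0.055, 0.03, 0.103]
```

Call:
step_arm([
  [[-0.001,0.007,0,0.058,0.03,0.09,1],[-0.001,0.007,0,0.058,0.03,0.1,1],[-0.001,0.007,0,0.058,0.03,0.1,1],[0,0,0,0,0,0,1]],
])

```text
clock: 20.05
eef_pos: [472.0, -162.7, 315.3]
eef_rot: [3.141, -0.701, -0.11]
wrist_force: [-0.4, 0.7, -0.5]
finger_gap: 37.0
finger_force: 40.0
```

```bash
python3 - <<'E'
from h import *
where(230.1)
E
```

```text
t 20.05 underside in head [ 1.16 -1.04 43.72] tilt err deg [ 0.02 -0.06  0.01] F head [-0.7  0.7 -0.1] M [0.11 0.41 0.01] gap 37.0
```

Call:
step_arm([
  [[0,0,0,-0.004,-0.015,0.05,1],[0,0,0,0,0,0.05,1],[0,0,0,0,0,0.05,1],[0,0,0,0,0,0,1]],
])

```text
clock: 20.45
eef_pos: [475.3, -162.5, 310.7]
eef_rot: [3.141, -0.701, -0.11]
wrist_force: [-0.0, 0.3, -1.2]
finger_gap: 37.2
finger_force: 40.0
```

```bash
python3 - <<'E'
from h import *
where(230.1)
E
```

```text
t 20.45 underside in head [ 0.68 -0.53 38.05] tilt err deg [ 0.02 -0.05  0.  ] F head [-0.8  0.3 -0.9] M [0.04 0.43 0.  ] gap 37.2
```

Call:
step_arm([
  [[0,0,0,0.005,0,0.05,1],[0,0,0,0,0,0.05,1],[0,0,0,0,0,0.05,1],[0,0,0,0,0,0,1]],
])

```text
clock: 20.85
eef_pos: [479.4, -163.0, 306.3]
eef_rot: [3.141, -0.701, -0.11]
wrist_force: [-0.4, -0.2, -0.5]
finger_gap: 37.6
finger_force: 40.0
```

```bash
python3 - <<'E'
from h import *
where(230.1)
E
```

```text
t 20.85 underside in head [ 0.96 -0.57 32.02] tilt err deg [ 0.03 -0.05 -0.  ] F head [-0.6 -0.2 -0.1] M [ 0.09  0.41 -0.02] gap 37.6
```

Call:
step_arm([
  [[0,0,0,0,0,0.07,1],[0,0,0,0,0,0.08,1],[0,0,0,0,0,0.08,1],[0,0,0,0,0,0.07,1],[0,0,0,0,0,0,1]],
])

```text
clock: 21.35
eef_pos: [487.1, -163.8, 296.9]
eef_rot: [3.141, -0.701, -0.11]
wrist_force: [0.3, -0.7, -1.7]
finger_gap: 37.6
finger_force: 40.0
```

```bash
python3 - <<'E'
from h import *
where(230.1)
E
```

```text
t 21.35 underside in head [ 0.8  -0.54 19.87] tilt err deg [ 0.02 -0.04  0.  ] F head [-0.8 -0.6 -1.6] M [0.02 0.4  0.01] gap 37.6
```

Call:
step_arm([
  [[0,0,0,0,0,0.06,1],[0,0,0,0,0,0.06,1],[0,0,0,0,0,0.06,1],[0,0,0,0,0,0.04,1],[0,0,0,0,0,0,1]],
])

```text
clock: 21.85
eef_pos: [492.7, -164.5, 290.4]
eef_rot: [3.141, -0.701, -0.11]
wrist_force: [-0.1, 0.7, -0.8]
finger_gap: 36.7
finger_force: 40.0
```

```bash
python3 - <<'E'
from h import *
where(230.1)
E
```

```text
t 21.85 underside in head [ 1.   -0.59 11.27] tilt err deg [ 0.03 -0.06  0.  ] F head [-0.6  0.7 -0.4] M [ 0.07  0.45 -0.03] gap 36.7
```

Call:
step_arm([
  [[0,0,0,0,0,0.02,1],[0,0,0,0,0,0.02,1],[0,0,0,0,0,0.015,1],[0,0,0,0,0,0,1]],
])

```text
clock: 22.25
eef_pos: [493.8, -164.6, 289.3]
eef_rot: [3.141, -0.701, -0.11]
wrist_force: [-9.6, 2.1, 6.2]
finger_gap: 37.0
finger_force: 40.0
```

```bash
python3 - <<'E'
from h import *
where(230.1)
E
```

```text
t 22.25 underside in head [ 1.25 -0.58  9.7 ] tilt err deg [ 0.02 -0.08  0.02] F head [-3.5  1.  11. ] M [0.17 0.98 0.02] gap 37.0
```

Home at 9.7 mm with 11 N. Release, retract and check.

Call:
step_arm([
  [[0,0,0,0,0,-0.006,1],[0,0,0,0,0,0,-1],[0,0,0,0,0,0,-1],[0,0,0,0,0,0,-1],[0,0,0,0,0,0,-1]],
])

```text
clock: 22.75
eef_pos: [493.9, -164.6, 289.1]
eef_rot: [3.141, -0.701, -0.11]
wrist_force: [-0.9, 0.3, 0.3]
finger_gap: 65.8
finger_force: 0.0
```

Call:
step_arm([
  [[0,0,0,0,0,0,-1],[0,0,0,0,0,-0.3,-1],[0,0,0,0,0,-0.8,-1],[0,0,0,0,0,-0.9,-1],[0,0,0,0,0,-0.5,-1]],
])

```text
clock: 23.25
eef_pos: [428.2, -157.2, 367.8]
eef_rot: [3.14, -0.703, -0.109]
wrist_force: [-0.3, -1.3, 0.2]
finger_gap: 93.8
finger_force: 0.0
```

Call:
step_arm([
  [[0,0,0,0,0,0,-1],[0,0,0,0,0,0,-1],[0,0,0,0,0,0,-1]],
])

```text
clock: 23.55
eef_pos: [430.0, -157.5, 364.7]
eef_rot: [3.142, -0.7, -0.11]
wrist_force: [1.4, -0.2, -0.0]
finger_gap: 93.9
finger_force: 0.0
```

```bash
python3 - <<'E'
from h import *
from cell import optics
c=optics.camera("top");print("slim",fitcup(c,HOOK+ZH*10,headR(),19,44))
cv2.imwrite("pics/end.png",cv2.resize(c["frame"][90:250,200:460,::-1],None,fx=3,fy=3,interpolation=cv2.INTER_CUBIC))
where(230.1)
E
```

```text
slim (array([-1.09944628, -0.20858057,  0.02854361]), 386, np.float64(0.8003911240618887))
t 23.6 underside in head [  0.25  -0.41 108.54] tilt err deg [ 0.    0.02 -0.01] F head [-1.2 -0.1 -0.7] M [ 0.04  0.33 -0.02] gap 94.1
```

View pics/end.png

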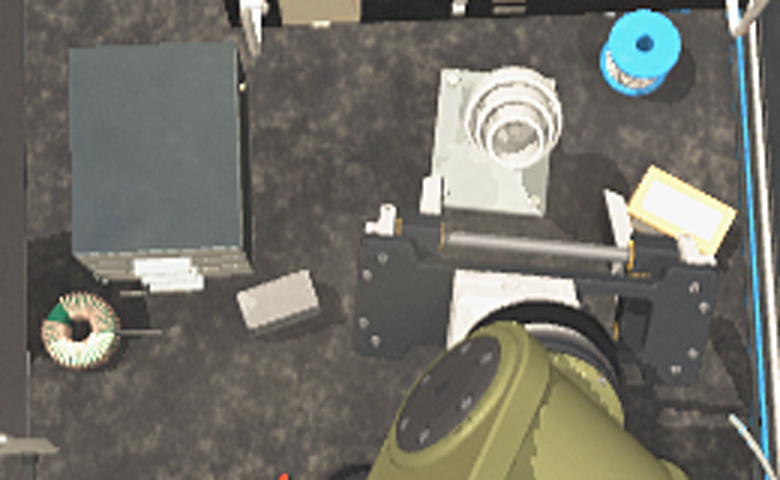

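All three cans hang nested at about (514,120) in the crop. The gripper is clear, and the capacitor, choke and carton have not moved.

```bash
python3 -c "
from cell import workorder
print(workorder.sign_off())"
```

```text
the job is handed in; nothing more can be done
None
```

The wide, middle and slim cans hang nested on the prong, each pushed home with about 11–22 N before release, and the job was handed in at about 24 s with no verdict shown.

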